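# Shut the laptop for the night

### The job

A tin has been left on the keyboard of the open laptop. Push it with the fingertips, without picking it up, off the laptop so that it lies flat and right way up on the desk, then push the laptop's lid fully shut with the fingertips, without slamming it. Leave everything else on the desk where it is.

Things in the scene. Friction and masses are not known exactly. Their poses are not given: they have to be found in the camera images.
- laptop: The base of a black laptop with silver edges, 215 (its x) x 310 (its y) x 16 mm thick. It does not move when pushed. Origin at the centre of its underside, on the desk; x points from the front edge (nearest the robot) to the hinge edge, y along the hinge, z up. The flat keyboard surface is 16 mm above the desk.
- lid (a joint): Lid's opening angle, rad: 0 shut, 1.57 upright, more leans away from the robot (starts at 1.55 to 1.8, stop at 2.3). Black panel, 207 mm from hinge to free edge, 310 wide, 7 thick; outer face 9 mm outside the plane through the hinge line (shut: 25 mm above the desk). A friction hinge (0.6 N m) holds it at any angle, so push it all the way, 3 to 6 N near the free edge.
- lid_hinge (a point): A point on the hinge line at mid width: in the laptop's frame 100 mm along x, y 0, 16 mm above the underside. It stays put when the lid turns; axes as the laptop's.
- lid_edge (a point): Middle of the lid's free edge, at mid thickness; moves with the lid. At 207 mm from the hinge point along the lid.
- tin: Plain metal tin with rounded edges, 90 (its x) x 60 (its y) x 28 mm tall, 0.1 to 0.25 kg, closed, at first lying flat on the laptop's keyboard with its long side roughly along the laptop's x. Origin at the centre of its underside. It slides easily; the desk has free room for it on both the left and right sides of the laptop.
- mug: White handled mug, 76 mm across, 90 mm tall; loose bystander, origin at the centre of its underside. Leave it alone.
- pen_cup: Grey round pen cup, 76 mm across, 100 mm tall, pens in it reach about 155 mm; loose bystander, origin at the centre of its underside. Leave it alone.
- phone_stand: Black phone on a white stand, 80 x 72 mm foot, about 160 mm tall; loose bystander, origin at the centre of its underside. Leave it alone.
- glue_stick: Upright white glue stick, 28 mm across, 85 mm tall; loose bystander, origin at the centre of its underside. Leave it alone.
- eraser: White eraser in a card sleeve, 50 x 22 x 14 mm; loose bystander, origin at the centre of its underside. Leave it alone.
- sharpener: Black pencil sharpener, 50 x 34 x 40 mm; loose bystander, origin at the centre of its underside. Leave it alone.
- bottle: Clear water bottle, 66 mm across, 190 mm tall; loose bystander, origin at the centre of its underside. Leave it alone.
Not all that is in view belongs to the job. Of the things that look like the tin, the middle-sized one is meant.

How it is judged:
On the way, in this order (a step that is already met when the one before it is completed fails the run):
1. the tin lies flat on the desk, off the laptop, with the lid still open (height (world z) of tin between -0.006 and 0.006 m and angle between tin's own z axis and vertical below 0.12 rad and value of joint lid above 1 rad), for 0.2 s.
2. the lid is shut (value of joint lid below 0.035 rad), for 0.2 s.
At the end, for the whole second after the job is handed in: The lid is shut to within 0.035 rad (about 7 mm at its free edge) and still; the tin rests flat and upright on the desk (underside within 6 mm of it, tilt under 0.12 rad), clear of the laptop (height (world z) of tin between -0.006 and 0.006 m and angle between tin's own z axis and vertical below 0.12 rad and value of joint lid below 0.035 rad and linear speed of tin below 0.02 m/s and velocity of joint lid between -0.05 and 0.05 rad/s); the robot touches nothing.
It fails at once if the tin is lifted (its underside's centre more than 32 mm above the desk, 16 mm above the keyboard) (height (world z) of tin above 0.032 m).
It fails at once if the lid slams (turns faster than 2.5 rad/s within 0.25 rad of shut) (value of joint lid below 0.25 rad and velocity of joint lid below -2.5 rad/s).
It fails at once if a bystander is moved more than 20 mm (distance of any of mug, pen_cup, phone_stand, glue_stick, eraser, sharpener, bottle from where it was at the start of the episode above 0.02 m).
It also fails if it takes over 64 s, if anything falls off the work surface, if the arm or the gripper's body presses on something with over 40 N, if the wrist force passes 120 N, or if a joint passes its speed limit or range.

### The arm

A 7-joint arm with a two-finger parallel gripper is mounted at the origin on the work surface. World frame = base frame: x ahead of the robot, y to its left, z up, the work surface at z = 0. Lengths are in m, angles in rad, forces in N, time in s.
With the tool pointing down it reaches from about 0.425 to 0.95 m from the base axis. Payload 16.7 kg.
Tool frame: the origin (TCP) lies midway between the tips of the shut fingers; the grasp point (between the pads) lies 19 mm behind it; z points along the fingers, y is the line along which they close (so a half turn about z gives the same grasp; the last joint's range is limited). The gripper opens to 94 mm and grips with 3 to 60 N. Pads are 16 mm wide; open, the fingers measure 119 mm over their backs; the gripper's body (75 mm by 177 mm) begins 78 mm behind the grasp point.
Start: joints at [0.955, 0.426, 0.074, 1.606, -0.034, 1.111, -0.067], TCP at [0.304, -0.603, 0.177] pointing down, gripper open.
Joint ranges: [-2.85, 2.85], [-0.5, 2.14], [-1.23, 1.37], [0.21, 2.46], [-1.02, 4.16], [0.16, 2.05], [-2.73, 2.73]. Speed limits (rad/s): [1.89, 1.89, 2.39, 2.39, 3.01, 3.01, 3.01].

### API

Orientations are given as a unit quaternion [w, x, y, z].
In Python, from workcell import ctrl gives the robot as it stands. Calls block until the motion is done:
- ctrl.reach(position, orientation): joint-space move of the TCP to a pose.
- ctrl.movel(position, attitude=None, velocity=0.15, threshold=None): straight line of the TCP; attitude=None keeps the orientation; velocity is the mean speed in m/s. With threshold (N) it stops when the force on the tool has changed by that much, and returns True; else False.
- ctrl.move_joints(angles): joint-space move.
- ctrl.set_gripper(opening): finger opening in m; the grip force is fixed at half the most; returns when the fingers have stopped.
- ctrl.sleep(seconds).
- ctrl.solve_ik(position, orientation): joint angles nearest the present ones, or None.
- ctrl.read_state(): the state.
- ctrl.camera(name): name is "side" or "top"; returns a dict with "img" (480x640x3 uint8, red, green, blue), "vfov" (degrees; the focal length in pixels is half the picture's height over the tangent of half this angle, whatever the lens; pixels are square), "cx", "cy" (the principal point, pixels), "k1" (the pictures are not rectified: a ray, as slopes to the right and down, at radius r is drawn at 1 + k1 r^2 times it, then the intrinsics apply), "origin" and "attitude" of the camera in the world. Camera axes: x right, y down, z forward; pixel columns grow to the right and rows downward; lengths in m; the calibration is good to about 2 mm. A picture is of the moment at which its call begins. There is no depth.
A pose or a line that the arm cannot do raises ctrl.Unreachable and nothing moves.
- ctrl.job_done(): hands the job in; it is judged then, once.
The state is a dict: "t": time; "qpos": joint angles; "joint_vel": joint speeds; "effort": joint torques, N m; "eef_pos": TCP position; "tool_rot": TCP orientation; "ft_force": force on the tool from outside, world axes, zero at the start; "torque": the same for the moment, N m; "gripper_width": finger opening in m; "grasp_force": force on a finger pad.
Only numpy, scipy, OpenCV 4.12 (cv2) and the standard library are available. Lean on these libraries where they do the work, as an engineer would, in place of code of your own. Each camera call takes 0.05 s, during which the arm holds its last target. There are 200 camera calls.

## Working session

There is one attempt and no reset: what is moved stays moved. The work goes in short steps, each a Python script; the robot and the scene stay as the last script left them, time stands still between calls to the robot, and variables do not carry over. Pictures are saved under pics/ and viewed, at most 10 in all, crops included, and the job is handed in when it is done.

```bash
mkdir -p pics
cat > h.py <<'E'
import numpy as np, cv2
from scipy.spatial.transform import Rotation as R
from workcell import ctrl
def rot(q): return R.from_quat([q[1],q[2],q[3],q[0]]).as_matrix()
def ray(c,u,v):
    f=240/np.tan(np.radians(c["vfov"])/2)
    d=np.array([(u-c["cx"])/f,(v-c["cy"])/f]); s=d.copy()
    for _ in range(30): s=d/(1+c["k1"]*(s@s))
    return np.array(c["origin"]), rot(c["attitude"])@np.array([s[0],s[1],1])
def onz(c,u,v,z):
    o,d=ray(c,u,v); return o+d*(z-o[2])/d[2]
def proj(c,p):
    f=240/np.tan(np.radians(c["vfov"])/2)
    q=rot(c["attitude"]).T@(np.array(p)-c["origin"]); s=q[:2]/q[2]
    s=s*(1+c["k1"]*(s@s)); return np.array([s[0]*f+c["cx"],s[1]*f+c["cy"]])
def snap(n,f):
    c=ctrl.camera(n); cv2.imwrite("pics/"+f,c["img"][...,::-1]); return c
E
python3 - <<'E'
from h import *
import pickle
for n in("top","side"):
    c=snap(n,n+"0.png"); pickle.dump(c,open(n+"0.pkl","wb")); print(n,{k:v for k,v in c.items() if k!="img"})
print(ctrl.read_state())
E
```

```text
top {'vfov': 43.234053422236975, 'cx': 313.3990735028221, 'cy': 244.2340300435491, 'k1': -0.05105008930220421, 'origin': array([0.42575868, 0.00398406, 1.32207131]), 'attitude': array([-0.03943662,  0.70968908, -0.701878  ,  0.04640512])}
side {'vfov': 54.13127636958953, 'cx': 323.5838478499132, 'cy': 238.89651141483716, 'k1': -0.09503060542224555, 'origin': array([-0.01336094, -0.64054073,  0.59375588]), 'attitude': array([-0.4491461 ,  0.8188853 , -0.31283061,  0.17271841])}
{'t': 0.1, 'qpos': array([ 0.95449268,  0.42666032,  0.07383485,  1.60653564, -0.03411043,
        1.11081326, -0.06708182]), 'joint_vel': array([ 1.72522176e-03, -2.30173108e-03, -1.06881601e-05, -4.94242374e-04,
        4.43813403e-04, -9.36516128e-05,  5.07293126e-04]), 'effort': array([ 8.77921586e-03, -9.37461805e+01,  3.67753386e+00, -4.55036330e+01,
       -4.85032902e-02,  1.68265624e-02,  4.92774598e-05]), 'eef_pos': array([ 0.30356555, -0.60240349,  0.17675446]), 'tool_rot': array([-5.55106911e-04,  9.72885214e-01,  2.31287755e-01, -1.64684888e-04]), 'ft_force': array([ 0.2409012 ,  0.71356244, -0.02045071]), 'torque': array([-0.02302504,  0.00231737, -0.01030091]), 'grasp_force': 0.0, 'gripper_width': 0.09431655970595616}
```

View pics/top0.png

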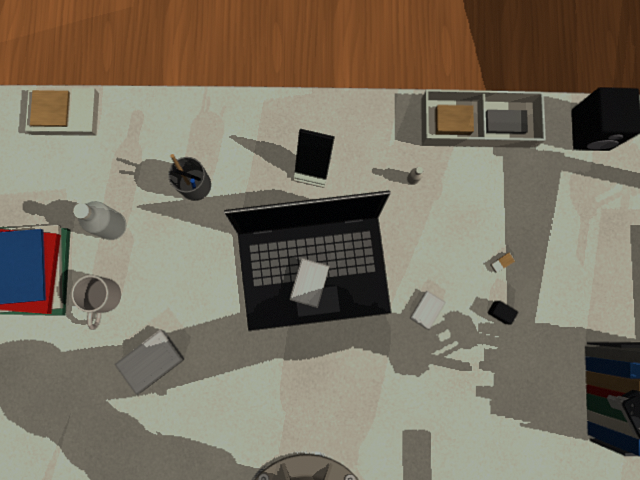

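View pics/side0.png

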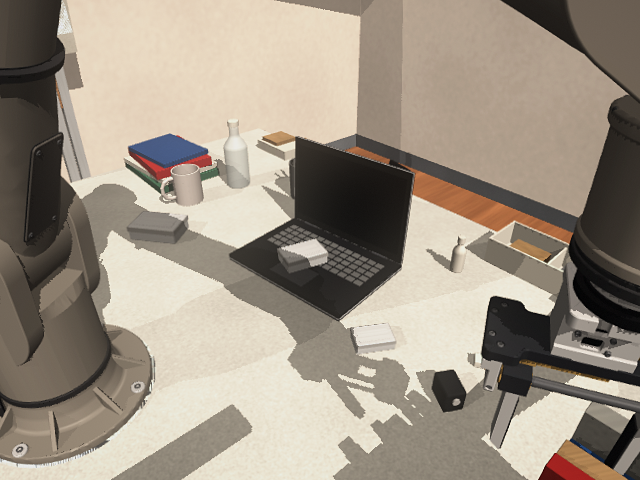

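The top view shows the middle-sized tin on the keyboard at about (310,282), a larger one at (150,362) and a smaller one at (428,308). Laptop corners are at about (248,329), (390,311), (378,217) and (239,236), and the lid's free edge runs from (227,210) to (388,192). In the side view the tin is at (303,254) and the lid's top edge runs from (297,138) to (411,173). The left side (+y) has more free room, so I'll push that way.

Run:
```python
from h import *
import pickle
t=pickle.load(open("top0.pkl","rb")); s=pickle.load(open("side0.pkl","rb"))
np.set_printoptions(precision=4,suppress=True)
P=lambda u,v,z: onz(t,u,v,z)
fl,fr=P(248,329,.016),P(390,311,.016)
print("front",fl,fr,np.linalg.norm(fl-fr))
y=(fl-fr)/np.linalg.norm(fl-fr); x=np.array([y[1],-y[0],0]); 
O=(fl+fr)/2+x*.1075; print("lap O",O[:2],"yaw",np.arctan2(x[1],x[0]))
# tin mask in top
g=t["img"].astype(int); m=((g.min(2)>115)).astype(np.uint8); m[:255]=0;m[312:]=0;m[:,:284]=0;m[:,334:]=0
hsv=cv2.cvtColor(t["img"],cv2.COLOR_RGB2HSV)
n,l,st,ce=cv2.connectedComponentsWithStats(m); k=1+st[1:,4].argmax(); print(st[k])
c=max(cv2.findContours((l==k).astype(np.uint8),0,1)[0],key=cv2.contourArea)
b=cv2.boxPoints(cv2.minAreaRect(c)); B=np.array([P(*p,.044) for p in b]); print(b);print(B,B.mean(0))
print("sides",[np.linalg.norm(B[i]-B[i-1]) for i in range(4)])
L=lambda p:np.array([(p-O)@x,(p-O)@y]); print("tin in laptop",L(B.mean(0)),[L(p) for p in B])
def tri(a,b):
    o1,d1=ray(t,*a);o2,d2=ray(s,*b); k=np.linalg.lstsq(np.c_[d1,-d2],o2-o1,rcond=None)[0]
    p,q=o1+k[0]*d1,o2+k[1]*d2; return (p+q)/2,np.linalg.norm(p-q)
H=O+x*.1+[0,0,.016]; print("hinge",H)
for a,b_ in(((227,210),(297,138)),((388,192),(411,173))):
    p,e=tri(a,b_); d=p-H; print("lid corner",p,e,L(p),"ang",np.arctan2(d[2],-d@x),np.hypot(d[2],d@x))
for n,u,v,z in(("phone",313,160,.1),("mug",95,293,.09),("bigtin",182,357,.0),("bigtin2",155,330,.03),("eraser",502,260,0),("sharp",502,312,0)): print(n,P(u,v,z)[:2],L(P(u,v,z)))
i=cv2.resize(t["img"][180:400,100:420],(800,550),interpolation=cv2.INTER_CUBIC)
for p in b: cv2.circle(i,tuple(int(v) for v in (p-[100,180])*2.5),3,(255,0,0),-1)
cv2.imwrite("pics/crop1.png",i[...,::-1])
```

```text
front [0.4011 0.1298 0.016 ] [ 0.4426 -0.1742  0.016 ] 0.3068467269380409
lap O [ 0.5284 -0.0077] yaw 0.1355635278298867
[291 259  38  39 883]
[[290.6793 296.6227]
 [301.6604 258.1887]
 [328.7358 265.9245]
 [317.7547 304.3585]]
[[ 0.4703  0.0388  0.044 ]
 [ 0.5518  0.0168  0.044 ]
 [ 0.536  -0.0408  0.044 ]
 [ 0.4547 -0.0183  0.044 ]] [ 0.5032 -0.0009  0.044 ]
sides [np.float64(0.059216228768904276), np.float64(0.08444026897322555), np.float64(0.05966044144101133), np.float64(0.08435359824474004)]
tin in laptop [-0.0241  0.0102] [array([-0.0513,  0.054 ]), array([0.0265, 0.0211]), array([ 0.003 , -0.0338]), array([-0.0745, -0.0005])]
hinge [0.6275 0.0058 0.032 ]
lid corner [0.6215 0.1549 0.2181] 0.0025014761379602663 [0.1142 0.1486] ang 1.6469300139347247 0.186618294168077
lid corner [ 0.6587 -0.1429  0.2219] 0.0016925913133481847 [ 0.1109 -0.1515] ang 1.6278997418177537 0.19018992987842473
phone [ 0.7507 -0.0046] [ 0.2206 -0.027 ]
mug [0.471  0.4362] [0.0031 0.4476]
bigtin [0.3392 0.2723] [-0.1496  0.303 ]
bigtin2 [0.3968 0.3254] [-0.0854  0.3478]
eraser [ 0.557  -0.4255] [-0.0281 -0.4178]
sharp [ 0.4426 -0.4226] [-0.1411 -0.3995]
```

View pics/crop1.png

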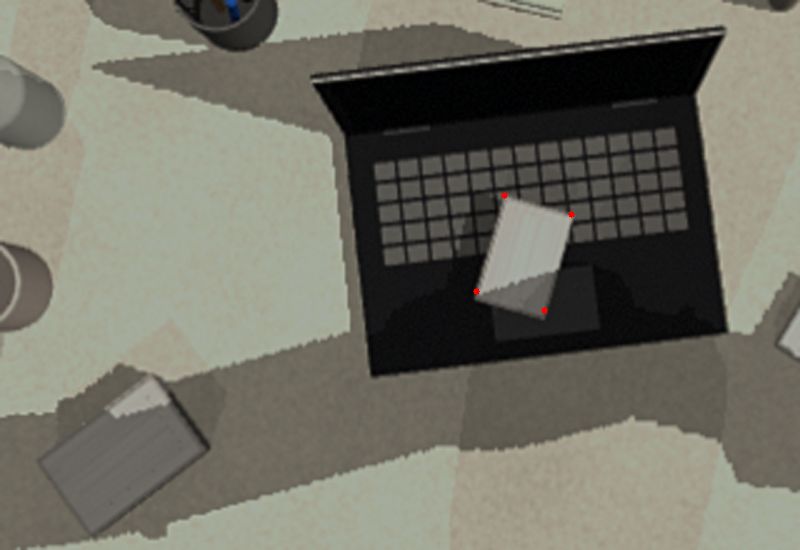

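```bash
cat >> h.py <<'E'
YAW=.1356; O=np.array([.5284,-.0077,0]); X=np.array([np.cos(YAW),np.sin(YAW),0]); Y=np.array([-X[1],X[0],0]); Z=np.array([0,0,1.])
def W(x,y,z): return O+x*X+y*Y+z*Z
def down(yaw):  # tool z down, closing axis at this world yaw
    y=np.array([np.cos(yaw),np.sin(yaw),0]); z=-Z
    q=R.from_matrix(np.c_[np.cross(y,z),y,z]).as_quat(); return np.array([q[3],*q[:3]])
E
python3 - <<'E'
from h import *
s=ctrl.read_state(); a=-.266; n=np.array([-np.sin(a),np.cos(a),0]); c=np.array([.5,0,0])
p=c-n*.065
ctrl.movel(s["eef_pos"]+[0,0,.13],velocity=.25)
ctrl.reach(p+.3*Z,down(a)); ctrl.set_gripper(.04)
ctrl.movel(p+.1*Z,velocity=.2); print(ctrl.movel(p+.024*Z,velocity=.1,threshold=8))
print(ctrl.movel(W(-.028,.04,.024),down(YAW),velocity=.07,threshold=25))
s=ctrl.read_state(); print(s["t"],s["eef_pos"],s["ft_force"],s["qpos"]); snap("top","top1.png")
E
```

```text
False
False
7.2833 [0.49518332 0.02769045 0.02397761] [0.01613787 0.00639903 0.35544527] [ 0.24635057  0.38761029 -0.51050932  2.10676877  0.28642812  0.71329779
 -0.31646384]
```

View pics/top1.png

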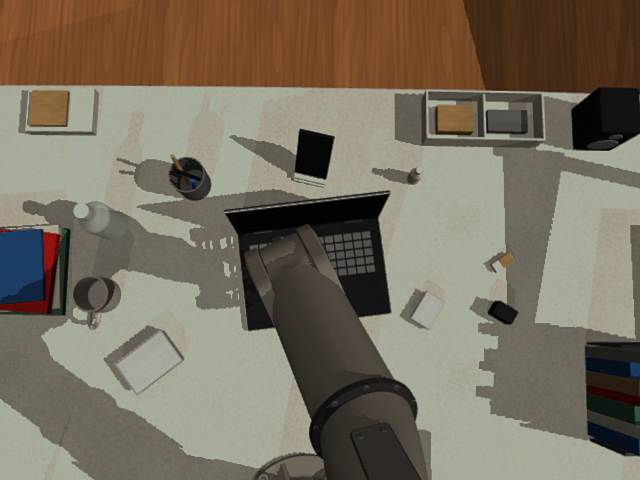

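The arm hides the tin in this view, but the bystanders haven't moved. I'll continue the push past the edge, back off and look again.

Run:
```python
from h import *
print(ctrl.movel(W(-.028,.178,.024),velocity=.07,threshold=25))
s=ctrl.read_state(); print(s["t"],s["ft_force"])
ctrl.movel(W(-.028,.165,.024),velocity=.06)
ctrl.movel(W(-.028,.165,.3),velocity=.25)
ctrl.set_gripper(0)
ctrl.reach(W(-.03,-.15,.40),down(YAW))
print(ctrl.read_state()["t"])
import pickle
a=snap("top","top2.png"); pickle.dump(a,open("top2.pkl","wb")); b=snap("side","side2.png"); cv2.imwrite("pics/c2.png",np.hstack([cv2.resize(x["img"],(400,300),interpolation=cv2.INTER_AREA) for x in(a,b)])[...,::-1])
```

```text
False
9.4583 [-0.30613972 -1.3695006  -0.43220913]
13.0667
```

View pics/c2.png

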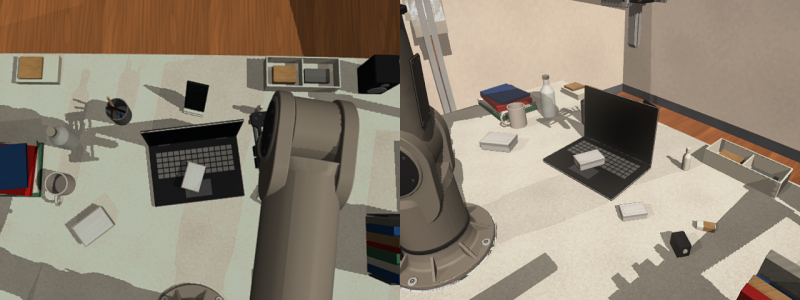

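The tin is still where it started, at (309,283) full scale in the top view, so the fingers missed it. I'll check the TCP projection against the pictures.

Run:
```python
from h import *
import pickle
np.set_printoptions(precision=4,suppress=True)
s=ctrl.read_state(); print(s["eef_pos"],s["tool_rot"],s["gripper_width"])
a=pickle.load(open("top2.pkl","rb"));b=pickle.load(open("side0.pkl","rb"))
print("now top",proj(a,s["eef_pos"]),"side0 TCP start",proj(b,[.3036,-.6024,.1768]))
print("tin centre in side", proj(b,[.5032,-.0009,.044]), "front corners side",proj(b,W(-.1075,.155,.016)),proj(b,W(-.1075,-.155,.016)))
p=W(-.028,.04,.024); print("push pose top/side",p,proj(a,p),proj(b,p))
```

```text
[ 0.5192 -0.1588  0.3997] [-0.0002  0.6567  0.7541  0.    ] 4.528407542891304e-05
now top [413.7674 257.852 ] side0 TCP start [543.2729 472.7107]
tin centre in side [302.9796 249.7928] front corners side [229.0246 252.5779] [339.0781 314.2695]
push pose top/side [0.4952 0.0281 0.024 ] [296.0866 285.3089] [291.7297 253.2688]
```

Run:
```python
from h import *
import pickle
p=np.array([.4829,-.0627,0])
ctrl.reach(p+.2*Z,down(-.266)); ctrl.set_gripper(.04)
ctrl.movel(p+.024*Z,velocity=.15,threshold=8)
s=ctrl.read_state(); print(s["t"],s["eef_pos"],s["gripper_width"])
b=snap("side","side3.png"); print(proj(b,s["eef_pos"]))
cv2.imwrite("pics/c3.png",cv2.resize(b["img"][120:380,180:500],(800,600)[:1]+(650,))[:600,:,::-1])
```

```text
16.1667 [ 0.48343744 -0.06276046  0.02468874] 0.04016121502282481
[315.26526482 274.07897202]
```

View pics/c3.png

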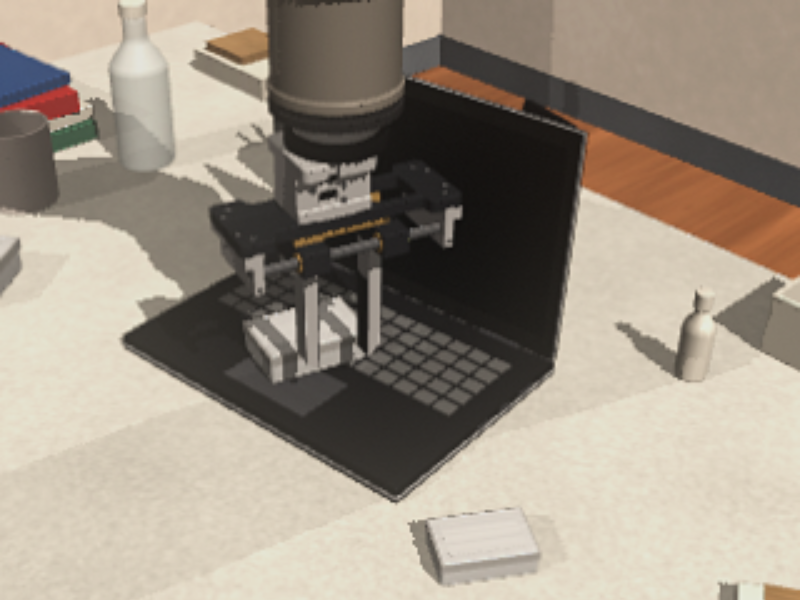

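The crop shows the fingertips at (312,370) and (375,350), just behind the tin's right side and at the right height. I'll push in stages and track the tin's position in numbers.

Run:
```python
from h import *
import pickle
np.set_printoptions(precision=4,suppress=True)
a=pickle.load(open("top2.pkl","rb"))
m=(a["img"].min(2)>115).astype(np.uint8); m[:255]=0;m[312:]=0;m[:,:284]=0;m[:,334:]=0
n,l,st,ce=cv2.connectedComponentsWithStats(m); k=1+st[1:,4].argmax(); print("tin in top2",st[k],ce[k],onz(a,*ce[k],.044))
F=[]
for i,y in enumerate((-.02,.04)):
    r=ctrl.movel(W(-.028,y,.024),down(YAW),velocity=.07,threshold=25)
    s=ctrl.read_state(); b=snap("side",f"s4{i}.png"); print(r,s["t"],s["eef_pos"],s["ft_force"])
    F.append(cv2.resize(b["img"][160:340,200:420],(400,327)))
cv2.imwrite("pics/c4.png",np.hstack(F)[...,::-1])
```

```text
tin in top2 [ 290  259   39   48 1218] [309.1839 282.5008] [0.5004 0.0002 0.044 ]
False 16.9 [ 0.5033 -0.0317  0.0242] [-0.2894 -0.2488 -0.4264]
False 17.9583 [0.4953 0.0277 0.0239] [0.2894 0.0369 0.0535]
```

View pics/c4.png

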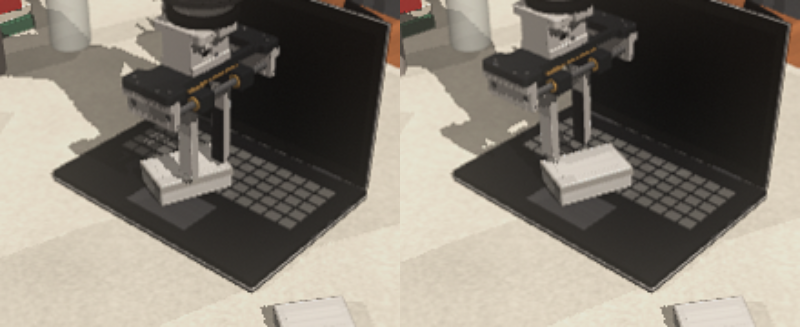

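The pictures show the fingertips passing above the tin: the tips look about 20 mm higher than the reported TCP. I'll go back to the right-hand side and find the true tip height by touching the keyboard.

Run:
```python
from h import *
p=np.array([.4829,-.0627,0])
s=ctrl.read_state()
ctrl.movel(W(-.028,.04,.09),velocity=.2); ctrl.movel(p+.09*Z,down(-.266),velocity=.2)
ctrl.movel(p+.03*Z,velocity=.15)
r=ctrl.movel(p-.012*Z,velocity=.03,threshold=5)
s=ctrl.read_state(); print(r,s["t"],s["eef_pos"],s["ft_force"])
b=snap("side","s5.png"); print(proj(b,s["eef_pos"]))
```

```text
True 21.0083 [ 0.4828036  -0.06265451 -0.0118328 ] [-0.77873261 -0.03561637  7.02625679]
[315.13951903 288.38897278]
```

Contact came at TCP z = -0.012 over the keyboard at 0.016, so the real tips sit about 28 mm above the reported TCP at this opening. I'll push with that correction.

Run:
```python
from h import *
import pickle
p=np.array([.4829,-.0627,0]); z=-.004
ctrl.movel(p+z*Z,velocity=.05)
print(ctrl.movel(W(-.028,.04,z),down(YAW),velocity=.08,threshold=25))
b=snap("side","s6.png")
print(ctrl.movel(W(-.028,.178,z),velocity=.08,threshold=25))
s=ctrl.read_state(); print(s["t"],s["ft_force"],s["eef_pos"])
ctrl.movel(W(-.028,.16,z),velocity=.08)
ctrl.movel(W(-.028,.16,.25),velocity=.3)
ctrl.set_gripper(0)
c=snap("side","side7.png"); pickle.dump(c,open("side7.pkl","wb"))
s=ctrl.read_state(); print(s["t"],s["eef_pos"],proj(c,s["eef_pos"]))
cv2.imwrite("pics/c7.png",np.hstack([cv2.resize(b["img"],(400,300)),cv2.resize(c["img"],(400,300))])[...,::-1])
```

```text
False
False
24.6 [-0.46286806  0.59585371 -0.53898234] [ 0.47666202  0.16455708 -0.00400531]
26.7667 [0.47905356 0.14706728 0.25003369] [245.69335313 140.58324228]
```

View pics/c7.png

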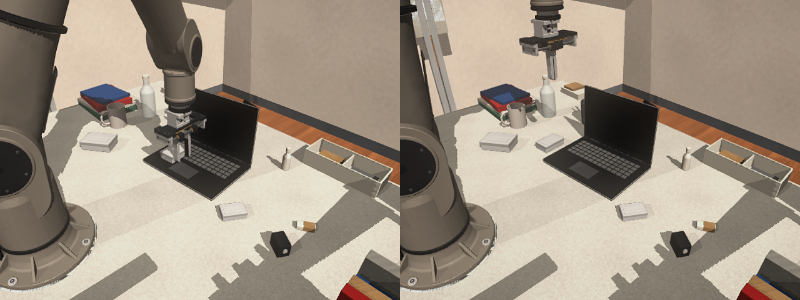

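The tin now lies on the desk to the left of the laptop, at about (238,227) full scale, clear of its edge and with the bystanders undisturbed. The shut tips show the same offset, about 15 px above the projected TCP. Next is the lid, from behind.

```bash
cat > lid.py <<'E'
from h import *
D=.028; w=.008; r=.185
def tip(x,z): return W(x,0,z-D)
ctrl.movel(W(-.028,.16,.36),velocity=.3)
st=ctrl.read_state()["qpos"]
for yaw in (YAW-np.pi/2,YAW+np.pi/2):
    q=ctrl.solve_ik(W(.17,0,.35),down(yaw)); print(yaw,q)
    if q is not None:
        d=abs(q-st).max()
        if 'best' not in globals() or d<best[0]: best=(d,yaw)
A=down(best[1])
ctrl.reach(W(.17,0,.35),A)
ctrl.movel(tip(.17,.20),velocity=.2,threshold=10)
print("behind",ctrl.read_state()["t"],ctrl.read_state()["eef_pos"])
for th in np.r_[1.66,np.arange(1.5,-.01,-.15)]:
    n=.009+w*np.sin(th)
    hit=ctrl.movel(tip(.1-r*np.cos(th)+n*np.sin(th),.016+r*np.sin(th)+n*np.cos(th)),velocity=.12,threshold=25)
    s=ctrl.read_state(); print(round(th,2),hit,s["t"],s["ft_force"].round(1))
    if hit and th>.1: break
else:
    p=s["eef_pos"]; print("press",ctrl.movel(p-[0,0,.015],velocity=.03,threshold=15)); s=ctrl.read_state(); print(s["eef_pos"],s["ft_force"])
snap("side","s8.png")
E
python3 lid.py
```

```text
-1.4351963267948966 [ 0.14257406  0.40093719 -0.37991536  1.28968337  0.14587679  1.47786116
 -1.65856469]
1.7063963267948965 [ 0.30400103  0.43989199 -0.63529431  1.27808598  0.2560605   1.5036441
  1.40455196]
behind 29.5917 [0.69750419 0.01542529 0.17343085]
1.66 False 30.05 [ 0.1 -0.2 -0.4]
1.5 False 30.45 [ 0.9 -0.3 -0.3]
1.35 False 30.8333 [-0.3  0.2 -0.3]
1.2 False 31.2167 [0.1 0.  0.4]
1.05 False 31.6 [1. 0. 0.]
0.9 False 31.9833 [ 0.7  0.2 -0.3]
0.75 False 32.375 [ 0.3  0.9 -0.4]
0.6 False 32.7667 [ 0.  -0.4  0.3]
0.45 False 33.1583 [0.1 0.1 0.3]
0.3 False 33.55 [-0.1 -0.3  0.2]
0.15 False 33.9417 [-0.3  0.1  0.4]
0.0 True 34.2667 [-5.9 -0.5 26.4]
press True
[ 0.44553376 -0.01929377 -0.00314062] [-7.98578614  0.44140573 29.2294991 ]
```

View pics/s8.png

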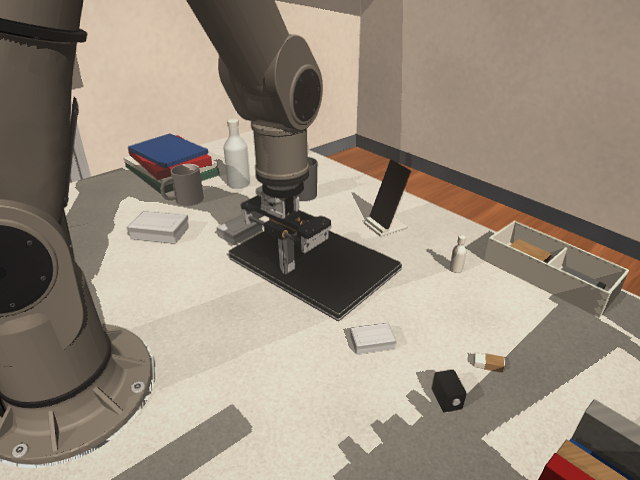

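The lid looks shut, with the fingertips on it at (288,268). I'll retract and do a final check.

Run:
```python
from h import *
s=ctrl.read_state()
ctrl.movel(s["eef_pos"]+[0,0,.25],velocity=.15)
ctrl.reach(W(-.03,-.3,.35),s["tool_rot"])
print(ctrl.read_state()["t"])
b=snap("side","s9.png");a=snap("top","t9.png")
for x,y in((-.107,.155),(-.107,-.155),(.1,-.155)): print(proj(b,W(x,y,.025)))
cv2.imwrite("pics/c9.png",np.hstack([cv2.resize(b["img"][150:400,180:500],(400,312)),cv2.resize(a["img"],(400,312))])[...,::-1])
```

```text
37.575
[228.76217534 249.07497821]
[339.35042515 310.41010397]
[400.77827149 260.67902192]
```

View pics/c9.png

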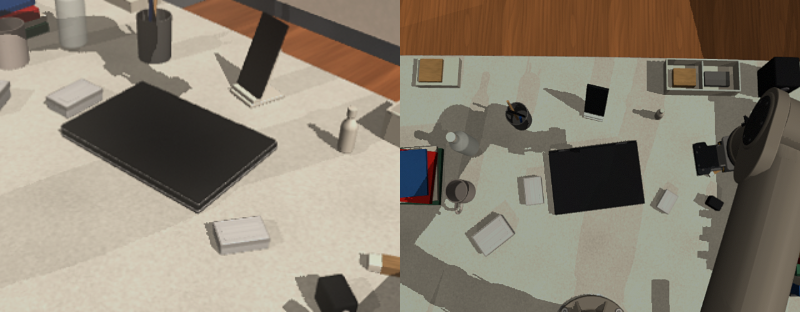

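The lid is flat and shut. The tin lies flat and clear of the laptop, at (530,190) in the top half of the picture. The bystanders are in place and the robot is touching nothing.

```bash
python3 -c "
from h import *
ctrl.sleep(.3); print(ctrl.job_done())"
```

```text
the job is handed in; nothing more can be done
None
```

I handed the job in at about 38 s: from the final pictures, the tin lies flat on the desk left of the laptop, the lid is shut and the bystanders look unmoved, though no verdict was returned; the first push passed over the tin because the fingertips sit about 28 mm above the reported TCP, and it worked once I corrected for that.

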